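# Line up a suspension link with the aligning pin and hold it there

### The arm

A 6-joint arm with a two-finger parallel gripper is mounted at the origin on the work surface. World frame = base frame: x ahead of the robot, y to its left, z up, the work surface at z = 0. Lengths are in m, angles in rad, forces in N, time in s.
With the tool pointing down it reaches from about 0.3 to 0.775 m from the base axis. Payload 14.6 kg.
Tool frame: the origin (TCP) lies at the very end of the fingers, on their centre line; the grasp point (between the pads) lies 19 mm behind it; z points along the fingers, y is the direction in which the jaws open and shut (so a half turn about z gives the same grasp; the last joint's range is limited). The gripper opens to 94 mm and grips with 3 to 60 N. Pads are 16 mm wide; open, the fingers measure 119 mm over their backs; the gripper's body (75 mm by 177 mm) begins 78 mm behind the grasp point.
Start: joints at [-1.372, 0.3, 1.521, -0, 1.321, -0.067], TCP at [0.144, -0.531, 0.205] pointing down, gripper open.
Joint ranges: [-3.03, 3.03], [-0.79, 2.21], [0.23, 2.52], [-1.04, 4.18], [0, 3.07], [-2.55, 2.55]. Speed limits (rad/s): [2.22, 2.22, 2.57, 3.14, 3.14, 3.14].

### API

Orientations are given as [roll, pitch, yaw] about the fixed x, y, z axes, in that order (R = Rz(yaw) Ry(pitch) Rx(roll)).
In Python, from station import ctrl, vision, ticket gives the robot as it stands.
- The arm moves only by the tool step_arm, never from a script. Its argument "steps" is a list of rows, each an object of numbers: "x", "y", "z": the shift along the tool's x, y, z in m; "ax", "ay", "az": the turn, a rotation vector about the tool's x, y, z in degrees; "claw": the finger opening in m, from 0 to 0.094. A call has 1 to 5 rows; each row shifts and turns the pose as measured when the row begins, along the tool's axes as they then stand; what a row does not reach is not made up. A row lasts 1/12 s, in which the tool goes at most 41.7 mm and 7.16 degrees, less where a joint would pass 70% of its speed; a pose out of reach is approached as far as the arm can. A call with a gripper value outside its range is refused whole. The fingers move at their own pace and stop on an object; "grip_force" is the grip in N (left out, the last holds). Time passes only in rows, so rows that do not move let the fingers close. It gives the time, the measured TCP pose, the force and the opening at its end, in the units of the state.
- ctrl.get_obs(): the state, without advancing time (a new reading comes with each control period).
- vision.camera(name): name is "scene" or "top" or "wrist"; returns (picture, depth): 400x640x3 uint8, red, green, blue; 400x640 float32, m along the optical axis (not along the pixel's ray), 0 where there is no reading.
- vision.camera_params(name): a dict with "fov_y" (degrees; the focal length in pixels is half the picture's height over the tangent of half this angle, whatever the lens; pixels are square), "cx", "cy" (the principal point, pixels), "origin" and "attitude" of the camera in the world; the wrist camera has in their place "mount" (4x4, takes a point from camera to tool coordinates, whose origin is the TCP and whose axes are the flange's). Camera axes: x right, y up, looking along -z (the intrinsics and any distortion apply to the point x, -y, -z); pixel columns grow to the right and rows downward; lengths in m; the calibration is good to about 2 mm. A picture is of the moment at which its call begins: read the wrist's pose just before it. camera_params takes no time and is no camera call.
- ticket.hand_in(): hands the job in, once; it reports no verdict.
The state is a dict: "time_s": time; "qpos": joint angles; "joint_vel": joint speeds; "tau": joint torques, N m; "ee_pos": TCP position; "eef_rot": TCP orientation; "force": force on the tool from outside, world axes, zero at the start; "moment": the same for the moment, N m; "grip_width": finger opening in m.
Only numpy, scipy, OpenCV 4.12 (cv2) and the standard library are available. Lean on these libraries where they do the work, as an engineer would, in place of code of your own. Each camera call takes 0.05 s, during which the arm holds its last target.

### The job

Lift the bullet-nosed aligning pin out of its black stand by its blue knob and thread it straight down through the bronze bushing in the grey jig's upper arm, then on through the bushing of the loose aluminium link below, so that the link is drawn into line. Stop when the whole tapered nose sticks out under the link while the pin's steel collar is still clear above the upper bushing, and finish holding the pin like that, without letting go, so a washer can be slipped onto the nose. Leave the tin, the throttle tube, the spare bushing and the riveting tool where they are.

Things in the scene. Friction and masses are not known exactly. Their poses are not given: they have to be found in the camera images.
- pin_grip (a point): centre of the pin's blue round knob (26 mm diameter, 44 mm tall), the place to grip it. The pin (0.22 kg, give or take a quarter) stands upright: from below a tapered steel nose 20 mm long (4 mm across at the tip, growing to 14 mm), a steel shank of 14 mm diameter up to 114 mm above the tip, a steel collar of 22 mm diameter from 114 to 124 mm, then the knob from 124 to 168 mm. Its z axis runs up the pin from tip to knob.
- pin_tip (a point): the very tip of the pin's tapered nose, 146 mm below pin_grip along the pin's axis; same axes as pin_grip
- stand: fixed black block, 44 x 44 mm and 120 mm tall over the bench, on an 85 x 85 x 3 mm foot, with an upright 16 mm hole in which the pin hangs at the start, its collar resting on the block's top (pin tip 6 mm above the bench, knob wholly above the block). Origin: centre of the underside, z up. Either left or right of the jig.
- upper_bore (a point): centre of the top face of the bronze bushing in the upper arm of the fixed grey steel jig: 122 mm above the bench, upright 16 mm bore, 18 mm long, flange 31 mm across. z up; -x points from the bore along the arm to the jig's column (centre 82 mm away, its top and the arm's top at 119 mm above the bench), +y to the link's pivot post (90 mm away, its top 85 mm above the bench). Nothing on the jig is higher than this point. Below the bores there is only the open bench.
- link_bore (a point): centre of the top face of the bronze bushing in the free end of the aluminium link, 73 mm above the bench (49 mm below upper_bore): upright 16 mm bore, 18 mm long, so its underside is 55 mm above the bench. When the link is in line it lies right under upper_bore; at the start it is up to 3.3 mm to one side.
- link (a joint): swing of the link about its upright pivot post, rad, 0 = its bore in line with the upper bore, range -0.06 to 0.06; positive moves the bore toward the jig's +x. It turns easily (about 0.2 N at the bore), so the tapered nose pushes it into line; it stays where it is left.
- tin_c (a point): middle of a closed red plastic valve-cap tin, 72 mm diameter, 48 mm tall, standing on the bench (bystander)
- tube_c (a point): middle of a knurled aluminium throttle tube standing on end, 33 mm diameter, 120 mm tall, with a 52 mm flange at its foot (bystander)
- bushing_c (a point): middle of a spare bronze bushing standing on the bench, 28 mm outside, 18 mm inside, 26 mm tall (bystander)
- rivtool_c (a point): near the middle of a steel link riveting tool lying on the bench, about 90 x 110 mm, 22 mm high (bystander)
There are look-alikes about, which are no part of the job. There is more than one size of the part that bears pin_grip; the job needs the smallest.

How it is judged:
By the outcome, as a careful person would: the job done as asked, in the order asked, and still so for the second after the job is handed in, while the arm keeps its last pose, push and grip.
It also fails if it takes over 54 s, if anything falls off the work surface, if the arm or the gripper's body presses on something with over 40 N, if the wrist force passes 120 N, or if a joint passes its speed limit or range.

## Working session

There is one attempt and no reset: what is moved stays moved. The work goes in short steps, Python scripts to look and compute and a tool call to move; the robot and the scene stay as the last step left them, time stands still between calls to the robot, and variables do not carry over. Pictures are saved under pics/ and viewed, and the job is handed in when it is done.

Besides the shell and the picture viewer there is one more tool, called after "Request:" as name([rows], argument=value, ...), one row to a line, values as JSON. step_arm: Moves the arm, as the interface text tells. Its arguments: {"type":"object","properties":{"steps":{"type":"array"},"grip_force":{"type":"number"}},"required":["steps"]}

```bash
mkdir -p pics; ls
cat > h.py <<'E'
import numpy as np,cv2,pickle
from station import ctrl,vision,ticket
def snap(n,tag):
    o=ctrl.get_obs(); p,d=vision.camera(n); P=vision.camera_params(n)
    pickle.dump((o,p,d,P),open(f'pics/{tag}.pkl','wb')); cv2.imwrite(f'pics/{tag}.png',p[:,:,::-1]); return o,p,d,P
E
python3 - <<'E'
from h import *
print(ctrl.get_obs())
for n in ['scene','top','wrist']:
    o,p,d,P=snap(n,n+'0'); print(n,P)
E
```

```text
pics
{'time_s': 0.0, 'qpos': array([-1.37161435e+00,  3.00507323e-01,  1.52157410e+00, -1.43351737e-06,
        1.32066406e+00, -6.66130797e-02]), 'joint_vel': array([ 0.00139161,  0.00068718, -0.00013646, -0.00029334,  0.0006635 ,
        0.00055233]), 'tau': array([-9.06270907e-04, -5.31805301e+01, -3.52737021e+01,  7.06948643e-02,
        2.43975531e-02, -7.58648594e-05]), 'ee_pos': array([ 0.14441213, -0.53044221,  0.20486941]), 'eef_rot': array([-3.14044230e+00, -7.53507276e-05,  2.65795366e-01]), 'force': array([ 0.07735422, -0.13116915,  0.36583459]), 'moment': array([0.02322576, 0.00515718, 0.02402568]), 'grip_width': 0.09388832738161247}
scene {'fov_y': 55.69779738003271, 'cx': 323.9015863508909, 'cy': 199.3501283772448, 'origin': array([ 1.17907667, -0.11587735,  0.70217176]), 'attitude': array([ 0.77545528, -0.00627779,  1.46401097])}
top {'fov_y': 54.599673077612024, 'cx': 314.9241018834854, 'cy': 200.41296769219056, 'origin': array([ 0.50668391, -0.05503262,  1.05318649]), 'attitude': array([ 0.08203558,  0.00526547, -1.55126437])}
wrist {'fov_y': 68.65382326251843, 'cx': 320.7988925728269, 'cy': 203.7565408182084, 'mount': array([[-8.58873444e-05,  9.64807427e-01,  2.62957452e-01,
         7.66252953e-02],
       [ 9.99999986e-01,  1.21051797e-04, -1.17525971e-04,
         6.67921657e-04],
       [-1.45221401e-04,  2.62957438e-01, -9.64807424e-01,
        -1.79147477e-01],
       [ 0.00000000e+00,  0.00000000e+00,  0.00000000e+00,
         1.00000000e+00]])}
```

View pics/scene0.png

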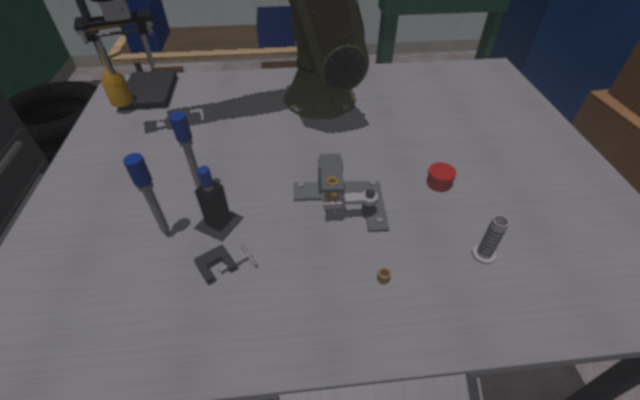

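View pics/top0.png

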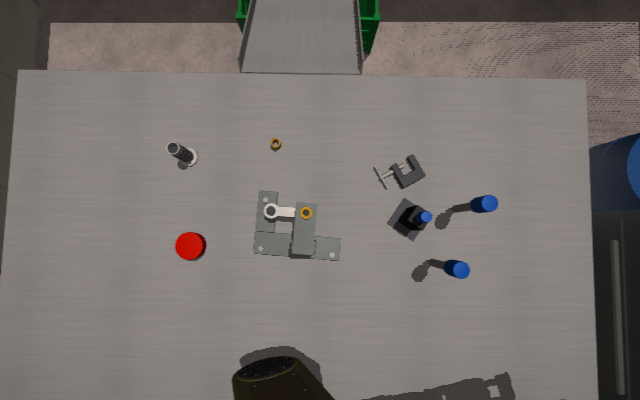

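View pics/wrist0.png

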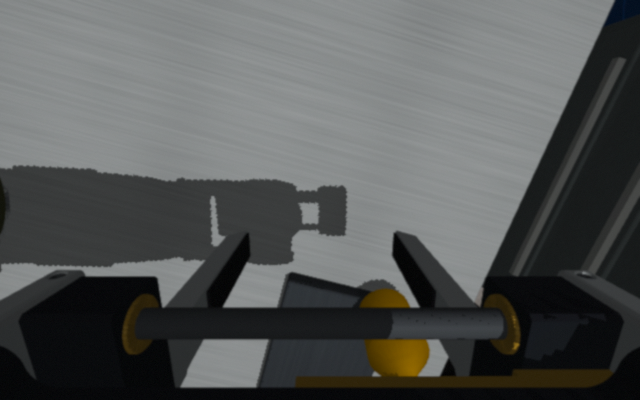

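The scene view shows the pin in the black stand at (207,185), the jig bore at about (332,181) and two bigger loose look-alike pins to the left. In the top view the knob is at (425,216) and the bore at (306,213).

```bash
cat >> h.py <<'E'
from scipy.spatial.transform import Rotation as Ro
def pose(o,P):
    if 'mount' in P:
        T=np.eye(4);T[:3,:3]=Ro.from_euler('xyz',o['eef_rot']).as_matrix();T[:3,3]=o['ee_pos'];return T@P['mount']
    T=np.eye(4);T[:3,:3]=Ro.from_euler('xyz',P['attitude']).as_matrix();T[:3,3]=P['origin'];return T
def cloud(o,d,P):
    h,w=d.shape;f=h/2/np.tan(np.radians(P['fov_y']/2));u,v=np.meshgrid(np.arange(w),np.arange(h))
    X=np.stack([(u-P['cx'])/f*d,-(v-P['cy'])/f*d,-d],-1);T=pose(o,P);W=X@T[:3,:3].T+T[:3,3];W[d==0]=np.nan;return W
def ray(o,P,u,v,z):
    f=200/np.tan(np.radians(P['fov_y']/2));T=pose(o,P);r=T[:3,:3]@np.array([(u-P['cx'])/f,-(v-P['cy'])/f,-1]);return T[:3,3]+r*(z-T[2,3])/r[2]
def proj(o,P,X):
    f=200/np.tan(np.radians(P['fov_y']/2));T=pose(o,P);c=T[:3,:3].T@(np.asarray(X)-T[:3,3]);return P['cx']+f*c[0]/-c[2],P['cy']-f*c[1]/-c[2]
def ld(t): return pickle.load(open(f'pics/{t}.pkl','rb'))
def crop(t,u0,v0,u1,v1,k,out):
    p=ld(t)[1][v0:v1,u0:u1,::-1];cv2.imwrite(f'pics/{out}.png',cv2.resize(p,None,fx=k,fy=k,interpolation=cv2.INTER_CUBIC))
E
python3 - <<'E'
from h import *
for t in ['top0','scene0']:
    o,p,d,P=ld(t);W=cloud(o,d,P)
    print(t,{'table':W[330,450] if t=='top0' else W[300,300]})
    hsv=cv2.cvtColor(p,cv2.COLOR_RGB2HSV)
    m=((hsv[...,0]>105)&(hsv[...,0]<125)&(hsv[...,1]>150)&(hsv[...,2]>60)).astype(np.uint8)
    n,l,s,c=cv2.connectedComponentsWithStats(m)
    for i in range(1,n):
        if 30<s[i][4]<1500:
            w=W[l==i]; print('blue',s[i],c[i],np.nanmedian(w,0),np.nanpercentile(w[:,2],[2,98]))
    m=((hsv[...,0]>8)&(hsv[...,0]<25)&(hsv[...,1]>120)).astype(np.uint8)
    n,l,s,c=cv2.connectedComponentsWithStats(m)
    for i in range(1,n):
        if 20<s[i][4]<1500: w=W[l==i]; print('bronze',s[i],c[i],np.nanmean(w,0),np.nanmax(w[:,2]))
crop('top0',240,180,340,270,7,'c_jig');crop('top0',380,170,510,290,5,'c_pins');crop('scene0',280,140,400,240,6,'c_jigs')
crop('scene0',110,100,260,290,4,'c_pinss')
E
```

```text
top0 {'table': array([ 0.25543646, -0.41252042, -0.00054235])}
blue [627 138  13  61 559] [634.21466905 167.3255814 ] [ 0.7573818  -1.16761238 -0.30248115] [-0.30914584 -0.2959476 ]
blue [481 195  17  16 217] [488.78801843 202.68663594] [ 0.57569304 -0.41700938  0.23477987] [0.2314541  0.23785183]
blue [421 211  11  11  97] [425.58762887 216.17525773] [ 0.5482263  -0.30104061  0.17185739] [0.16840442 0.17532468]
blue [453 261  17  18 227] [460.53744493 269.61674009] [ 0.43442887 -0.35647696  0.23457658] [0.23189724 0.23732062]
bronze [271 138  10  12  72] [275.40277778 143.18055556] [0.74525702 0.06220475 0.01854335] 0.028363673506846876
bronze [300 207  12  12  96] [305.40625    212.54166667] [ 0.55385118 -0.02603336  0.11351184] 0.1236391611697103
scene0 {'table': array([ 0.77934745, -0.118045  ,  0.0009574 ])}
blue [128   0  24  10 161] [138.17391304   3.53416149] [-0.98458796 -0.83840163  0.01395794] [0.01060202 0.01773268]
blue [615   0  25  30 170] [629.53529412  14.82941176] [-0.47473447  1.46974115  0.06477529] [0.00734649 0.12436702]
blue [127  34  15  17 139] [134.51079137  41.48201439] [-0.90855583 -0.89151197 -0.14691447] [-0.19229059 -0.11034448]
blue [170 112  15   9 104] [177.00961538 116.16346154] [ 0.43848156 -0.35725124  0.23573397] [0.23419843 0.23703832]
blue [125 154  17  12 149] [132.57718121 159.36912752] [ 0.58126601 -0.41774887  0.23587677] [0.23303456 0.23723745]
blue [198 167  10   7  49] [202.83673469 169.95918367] [ 0.55108925 -0.30228262  0.17315906] [0.1715721  0.17506819]
bronze [101  62  32  45 713] [116.31697055  88.81346424] [ 0.02610586 -0.6496265   0.08627792] 0.23699523117320387
```

View pics/c_jig.png

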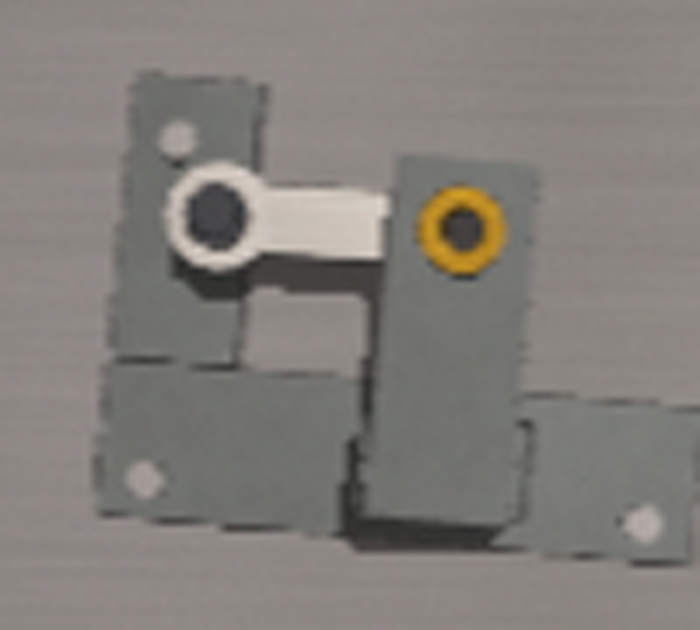

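View pics/c_pins.png

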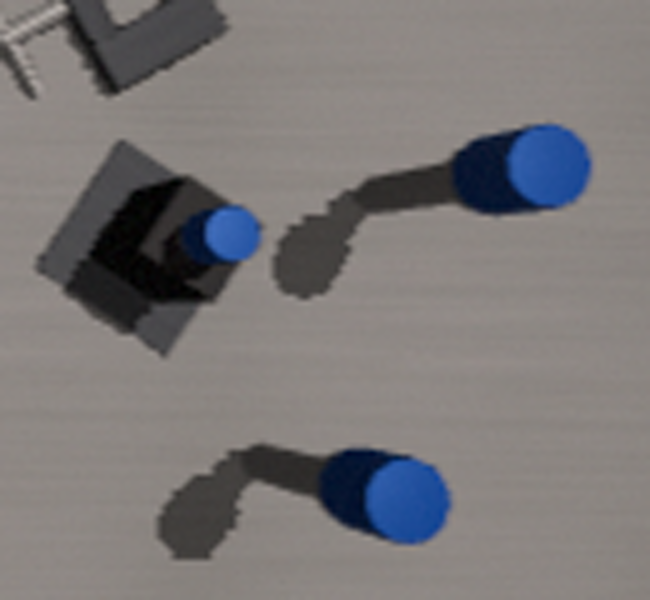

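View pics/c_jigs.png

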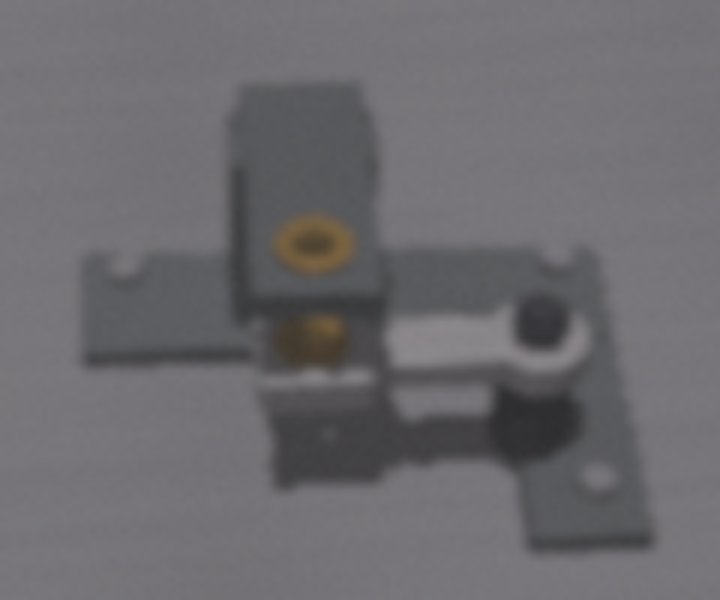

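View pics/c_pinss.png

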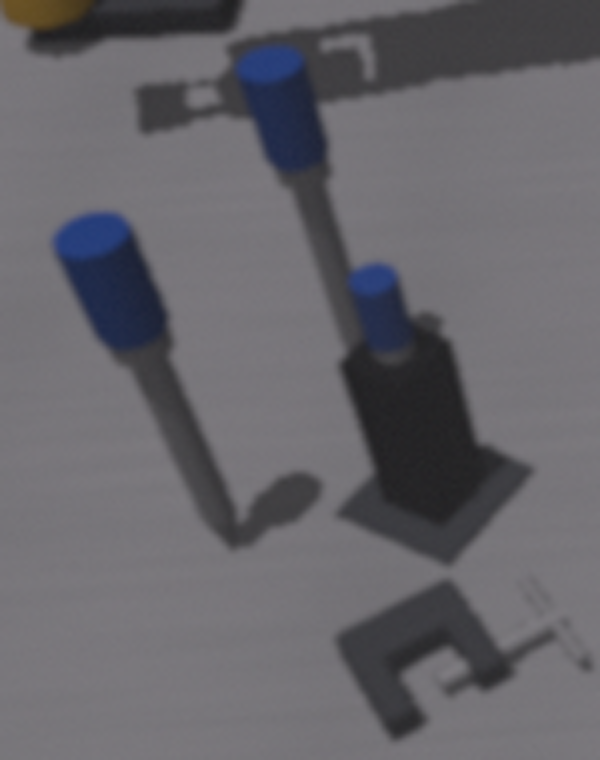

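```bash
cat >> h.py <<'E'
def plan(x,y,z,yawdeg,rowmm=40):
    o=ctrl.get_obs();R=Ro.from_euler('xyz',o['eef_rot']);T=Ro.from_euler('xyz',[np.pi,0,np.radians(yawdeg)])
    d=R.inv().apply(np.array([x,y,z])-o['ee_pos']);rv=np.degrees((R.inv()*T).as_rotvec())
    n=max(np.ceil(np.linalg.norm(d)*1000/rowmm),np.ceil(np.linalg.norm(rv)/7.1),1)
    print('t',o['time_s'],'ee',o['ee_pos'].round(4),'rpy',np.degrees(o['eef_rot']).round(2),'F',o['force'].round(2),'w',o['grip_width'],'q',o['qpos'].round(2))
    print('total tool d mm',(d*1000).round(2),'rv',rv.round(2),'n',n,'per',(d*1000/n).round(2),(rv/n).round(2))
E
python3 - <<'E'
from h import *
o,p,d,P=ld('top0')
u=7
print('bore',ray(o,P,240+462/7-.4,180+231/7-.4,.122),'post',ray(o,P,240+217/7,180+215/7,.085))
print('pin',ray(o,P,425.6,216.2,.174))
o,p,d,P=ld('scene0');print('pin s',ray(o,P,202.8,170,.174),'bore s',ray(o,P,280+315/6,140+244/6,.122))
plan(.549,-.3015,.33,65)
E
```

```text
bore [ 0.55330155 -0.02678584  0.122     ] post [0.55820794 0.06104036 0.085     ]
pin [ 0.54777573 -0.30039539  0.174     ]
pin s [ 0.55279332 -0.30218269  0.174     ] bore s [ 0.5572094  -0.02604612  0.122     ]
t 0.15 ee [ 0.1444 -0.5305  0.205 ] rpy [-179.95   -0.     15.23] F [0.63 0.23 0.2 ] w 0.09368354188310676 q [-1.37  0.3   1.52 -0.    1.32 -0.07]
total tool d mm [ 450.52 -114.78 -124.87] rv [-5.000e-02 -2.000e-02 -4.977e+01] n 13.0 per [34.66 -8.83 -9.61] [-0.   -0.   -3.83]
```

Request:
step_arm([
  {"z": -0.04, "claw": 0.094},
  {"z": -0.04},
  {"z": -0.04},
  {"az": 0},
])

```text
validation failed for argument at $.st...
```

Request:
step_arm([
  {"x": 0.0, "y": 0.0, "z": -0.04, "ax": 0.0, "ay": 0.0, "az": 0.0, "claw": 0.094},
  {"x": 0.0, "y": 0.0, "z": -0.04, "ax": 0.0, "ay": 0.0, "az": 0.0, "claw": 0.094},
  {"x": 0.0, "y": 0.0, "z": -0.04, "ax": 0.0, "ay": 0.0, "az": 0.0, "claw": 0.094},
])

```text
time_s: 0.4
ee_pos: [0.1439, -0.5279, 0.3192]
eef_rot: [-3.123, -0.001, 0.266]
force: [-1.0, 0.0, -0.8]
grip_width: 0.0942
```

Request:
step_arm([
  {"x": 0.0375, "y": -0.0095, "z": -0.002, "ax": 0.0, "ay": 0.0, "az": 0.0, "claw": 0.094},
  {"x": 0.0375, "y": -0.0095, "z": -0.002, "ax": 0.0, "ay": 0.0, "az": 0.0, "claw": 0.094},
  {"x": 0.0375, "y": -0.0095, "z": -0.002, "ax": 0.0, "ay": 0.0, "az": 0.0, "claw": 0.094},
  {"x": 0.0375, "y": -0.0095, "z": -0.002, "ax": 0.0, "ay": 0.0, "az": 0.0, "claw": 0.094},
  {"x": 0.0375, "y": -0.0095, "z": -0.002, "ax": 0.0, "ay": 0.0, "az": 0.0, "claw": 0.094},
])

```text
time_s: 0.82
ee_pos: [0.3132, -0.4342, 0.3388]
eef_rot: [-3.135, -0.001, 0.255]
force: [0.8, -0.5, 0.7]
grip_width: 0.0939
```

Request:
step_arm([
  {"x": 0.0375, "y": -0.0095, "z": -0.001, "ax": 0.0, "ay": 0.0, "az": -7.0, "claw": 0.094},
  {"x": 0.036, "y": -0.0055, "z": -0.001, "ax": 0.0, "ay": 0.0, "az": -7.0, "claw": 0.094},
  {"x": 0.036, "y": 0.0, "z": -0.001, "ax": 0.0, "ay": 0.0, "az": -7.0, "claw": 0.094},
  {"x": 0.036, "y": 0.004, "z": -0.001, "ax": 0.0, "ay": 0.0, "az": -7.0, "claw": 0.094},
  {"x": 0.035, "y": 0.008, "z": -0.001, "ax": 0.0, "ay": 0.0, "az": -7.0, "claw": 0.094},
])

```text
time_s: 1.23
ee_pos: [0.48, -0.3372, 0.3445]
eef_rot: [-3.136, -0.005, 0.878]
force: [-0.2, -0.6, 0.4]
grip_width: 0.0941
```

```bash
python3 -c "
from h import *
plan(.549,-.3015,.33,65)"
```

```text
t 1.2333 ee [ 0.48   -0.3372  0.3445] rpy [-179.67   -0.27   50.29] F [-0.25 -0.63  0.36] w 0.09411871092927328 q [-0.68  0.33  1.17  0.    1.65  0.02]
total tool d mm [71.5  30.29 14.63] rv [ -0.29  -0.31 -14.71] n 3.0 per [23.83 10.1   4.88] [-0.1 -0.1 -4.9]
```

Request:
step_arm([
  {"x": 0.024, "y": 0.01, "z": 0.005, "ax": 0.0, "ay": 0.0, "az": -5.0, "claw": 0.094},
  {"x": 0.024, "y": 0.012, "z": 0.005, "ax": 0.0, "ay": 0.0, "az": -5.0, "claw": 0.094},
  {"x": 0.02, "y": 0.014, "z": 0.005, "ax": 0.0, "ay": 0.0, "az": -4.7, "claw": 0.094},
  {"x": 0.0, "y": 0.0, "z": 0.0, "ax": 0.0, "ay": 0.0, "az": 0.0, "claw": 0.094},
])

```text
time_s: 1.57
ee_pos: [0.5562, -0.2941, 0.3272]
eef_rot: [-3.135, -0.007, 1.162]
force: [0.0, -1.1, -0.3]
grip_width: 0.094
```

```bash
python3 -c "
from h import *
plan(.549,-.3015,.33,65)
o,p,d,P=snap('wrist','w1')
print(proj(o,P,[.549,-.3015,.174]))"
```

```text
t 1.5667 ee [ 0.5562 -0.2941  0.3272] rpy [-179.64   -0.41   66.58] F [ 0.01 -1.1  -0.27] w 0.09396409764328614 q [-0.55  0.44  1.06  0.01  1.65 -0.14]
total tool d mm [-9.61 -3.67 -2.81] rv [-0.37 -0.4   1.58] n 1.0 per [-9.61 -3.67 -2.81] [-0.37 -0.4   1.58]
(np.float64(318.0421717699836), np.float64(200.60662314549197))
```

View pics/w1.png

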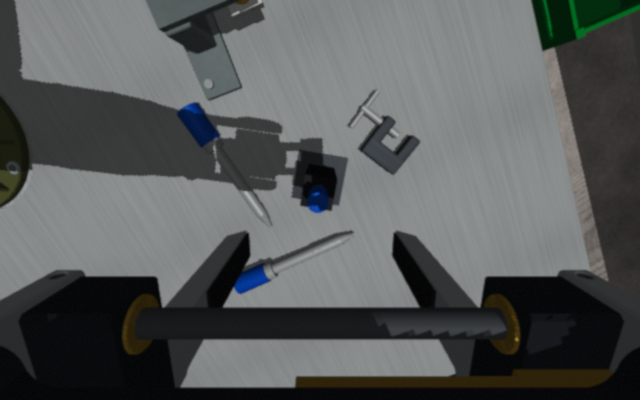

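The wrist picture shows the stand pin's knob at (318,199), as predicted. The two big look-alikes now appear to be lying down, with knobs at (198,125) and (255,278). I'll check that from the other cameras.

```bash
python3 -c "
from h import *
snap('scene','scene1');snap('top','top1')"
```

```text
(no output)
```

View pics/scene1.png

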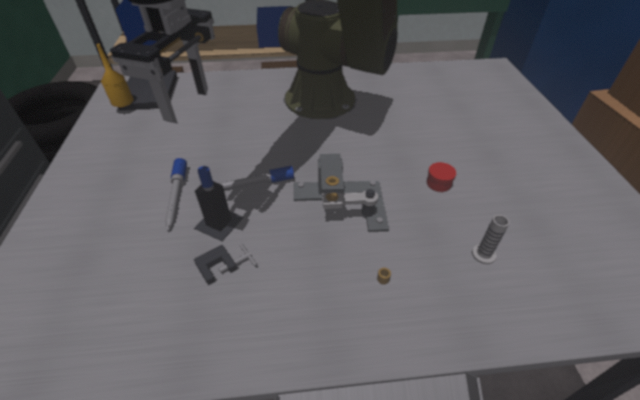

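View pics/top1.png

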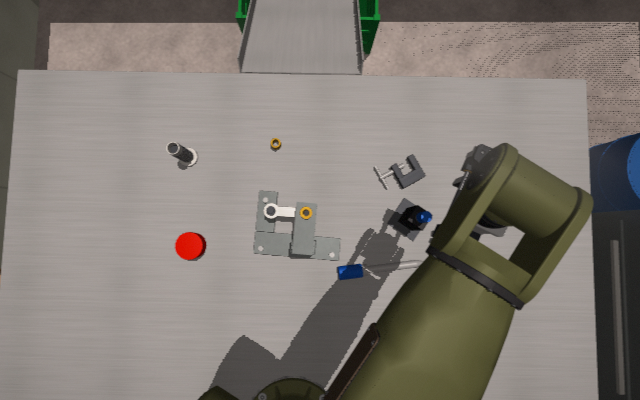

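Both look-alikes have toppled. They had been balanced on their points and no contact force was read, so they are now low and out of the way. The stand, pin, jig and bystanders haven't moved.

```bash
python3 -c "
from h import *
crop('w1',280,150,360,230,8,'c_w1')
o,p,d,P=ld('w1');W=cloud(o,d,P)
for v in range(184,218,4): print(v,[tuple(W[v,u].round(3)) for u in (312,318,324)])
print(proj(*[ld('scene1')[i] for i in (0,3)],o['ee_pos']))
"
```

```text
184 [(np.float64(0.544), np.float64(-0.289), np.float64(0.12)), (np.float64(0.552), np.float64(-0.293), np.float64(0.119)), (np.float64(0.559), np.float64(-0.296), np.float64(0.119))]
188 [(np.float64(0.545), np.float64(-0.29), np.float64(0.143)), (np.float64(0.553), np.float64(-0.291), np.float64(0.153)), (np.float64(0.559), np.float64(-0.297), np.float64(0.139))]
192 [(np.float64(0.546), np.float64(-0.29), np.float64(0.17)), (np.float64(0.553), np.float64(-0.292), np.float64(0.173)), (np.float64(0.558), np.float64(-0.297), np.float64(0.162))]
196 [(np.float64(0.545), np.float64(-0.293), np.float64(0.175)), (np.float64(0.551), np.float64(-0.296), np.float64(0.175)), (np.float64(0.558), np.float64(-0.299), np.float64(0.175))]
200 [(np.float64(0.543), np.float64(-0.298), np.float64(0.173)), (np.float64(0.549), np.float64(-0.301), np.float64(0.173)), (np.float64(0.556), np.float64(-0.304), np.float64(0.174))]
204 [(np.float64(0.541), np.float64(-0.302), np.float64(0.174)), (np.float64(0.547), np.float64(-0.305), np.float64(0.174)), (np.float64(0.554), np.float64(-0.308), np.float64(0.173))]
208 [(np.float64(0.539), np.float64(-0.307), np.float64(0.174)), (np.float64(0.545), np.float64(-0.31), np.float64(0.174)), (np.float64(0.552), np.float64(-0.312), np.float64(0.174))]
212 [(np.float64(0.51), np.float64(-0.356), np.float64(0.0)), (np.float64(0.543), np.float64(-0.314), np.float64(0.174)), (np.float64(0.53), np.float64(-0.364), np.float64(0.001))]
216 [(np.float64(0.507), np.float64(-0.363), np.float64(0.0)), (np.float64(0.517), np.float64(-0.367), np.float64(0.0)), (np.float64(0.527), np.float64(-0.371), np.float64(-0.0))]
(np.float64(188.35718061917035), np.float64(107.145049970143))
```

View pics/c_w1.png

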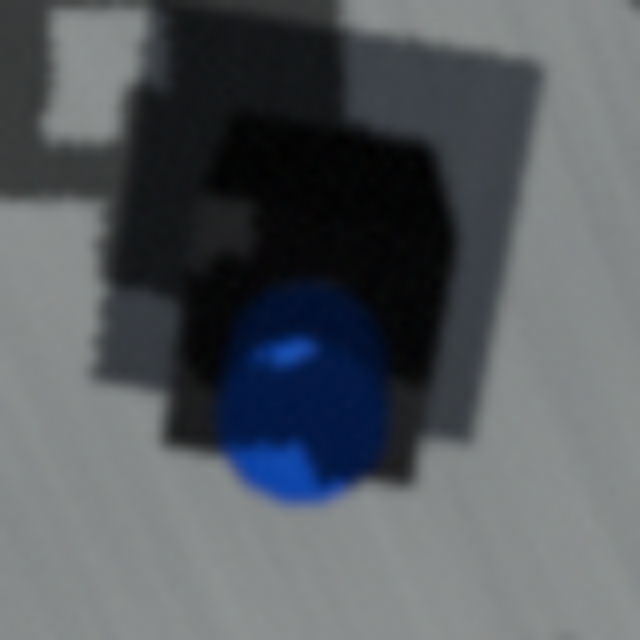

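```bash
python3 -c "
from h import *
o,p,d,P=ld('w1')
c=ray(o,P,317.6,201.6,.174);print(c)
plan(c[0],c[1],.22,66.6)"
```

```text
[ 0.54804275 -0.30239677  0.174     ]
t 1.7167 ee [ 0.5533 -0.2968  0.3293] rpy [-179.76   -0.35   66.03] F [-0.81 -1.22 -0.79] w 0.09412571180485099 q [-0.55  0.43  1.06  0.01  1.65 -0.13]
total tool d mm [ -7.95  -2.09 109.26] rv [-0.24 -0.35 -0.57] n 3.0 per [-2.65 -0.7  36.42] [-0.08 -0.12 -0.19]
```

Request:
step_arm([
  {"x": -0.0075, "y": -0.002, "z": 0.036, "ax": -0.2, "ay": -0.3, "az": 0.0, "claw": 0.094},
  {"x": 0.0, "y": 0.0, "z": 0.036, "ax": 0.0, "ay": 0.0, "az": 0.0, "claw": 0.094},
  {"x": 0.0, "y": 0.0, "z": 0.028, "ax": 0.0, "ay": 0.0, "az": 0.0, "claw": 0.094},
  {"x": 0.0, "y": 0.0, "z": 0.0, "ax": 0.0, "ay": 0.0, "az": 0.0, "claw": 0.094},
])

```text
time_s: 2.05
ee_pos: [0.5454, -0.3066, 0.2302]
eef_rot: [3.134, 0.001, 1.142]
force: [-0.2, -0.5, -0.9]
grip_width: 0.094
```

```bash
python3 -c "
from h import *
o,p,d,P=snap('wrist','w2')
plan(.548,-.3022,.134,66.6)
print(proj(o,P,[.548,-.3022,.174]))
crop('w2',240,150,400,310,4,'c_w2')"
```

```text
t 2.1 ee [ 0.5461 -0.307   0.2335] rpy [1.794e+02 9.000e-02 6.543e+01] F [-0.66 -0.67  0.68] w 0.09366177585116289 q [-0.57  0.45  1.25 -0.    1.43 -0.14]
total tool d mm [ 5.36 -1.28 99.46] rv [ 0.6   0.1  -1.17] n 3.0 per [ 1.79 -0.43 33.15] [ 0.2   0.03 -0.39]
(np.float64(320.1914843226572), np.float64(211.5187658783298))
```

View pics/c_w2.png

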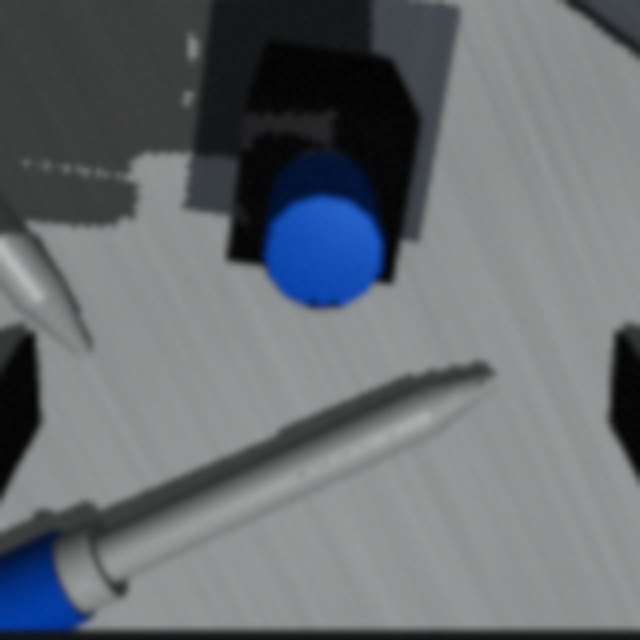

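The wrist crop shows the knob's top at (321,212), within 1 px of the prediction, and it is clear between the fingers.

```bash
python3 -c "
from h import *
o,p,d,P=ld('w2')
c=ray(o,P,320.9,212.1,.174);print(c)
plan(c[0],c[1],.134,66.6)"
```

```text
[ 0.54832818 -0.3029112   0.174     ]
t 2.1 ee [ 0.5461 -0.307   0.2335] rpy [1.794e+02 9.000e-02 6.543e+01] F [-0.66 -0.67  0.68] w 0.09366177585116289 q [-0.57  0.45  1.25 -0.    1.43 -0.14]
total tool d mm [ 4.85 -0.69 99.47] rv [ 0.6   0.1  -1.17] n 3.0 per [ 1.62 -0.23 33.16] [ 0.2   0.03 -0.39]
```

Request:
step_arm([
  {"x": 0.004, "y": -0.0005, "z": 0.02, "ax": 0.6, "ay": 0.0, "az": 0.0, "claw": 0.094},
  {"x": 0.0, "y": 0.0, "z": 0.02, "ax": 0.0, "ay": 0.0, "az": 0.0, "claw": 0.094},
  {"x": 0.0, "y": 0.0, "z": 0.01, "ax": 0.0, "ay": 0.0, "az": 0.0, "claw": 0.094},
  {"x": 0.0, "y": 0.0, "z": 0.0, "ax": 0.0, "ay": 0.0, "az": 0.0, "claw": 0.094},
])

```text
time_s: 2.43
ee_pos: [0.5481, -0.3071, 0.1926]
eef_rot: [3.13, 0.003, 1.136]
force: [-0.7, -0.1, -0.2]
grip_width: 0.0937
```

```bash
python3 -c "
from h import *
o,p,d,P=ld('w2')
c=ray(o,P,320.9,212.1,.174)
plan(c[0],c[1],.134,66.0)"
```

```text
t 2.4333 ee [ 0.5481 -0.3071  0.1926] rpy [179.32   0.19  65.07] F [-0.67 -0.07 -0.2 ] w 0.09368148211005259 q [-0.57  0.48  1.31 -0.    1.35 -0.13]
total tool d mm [ 4.1  -2.29 58.56] rv [ 0.67  0.2  -0.93] n 2.0 per [ 2.05 -1.15 29.28] [ 0.34  0.1  -0.47]
```

Request:
step_arm([
  {"x": 0.004, "y": -0.0015, "z": 0.02, "ax": 0.6, "ay": 0.2, "az": 0.0, "claw": 0.094},
  {"x": 0.001, "y": 0.0, "z": 0.02, "ax": 0.2, "ay": 0.0, "az": 0.0, "claw": 0.094},
  {"x": 0.0, "y": 0.0, "z": 0.01, "ax": 0.0, "ay": 0.0, "az": 0.0, "claw": 0.094},
  {"x": 0.0, "y": 0.0, "z": 0.0, "ax": 0.0, "ay": 0.0, "az": 0.0, "claw": 0.094},
])

```text
time_s: 2.77
ee_pos: [0.5512, -0.305, 0.1506]
eef_rot: [3.133, 0.001, 1.133]
force: [-0.3, -0.1, -0.2]
grip_width: 0.0939
```

```bash
python3 -c "
from h import *
o,p,d,P=ld('w2')
c=ray(o,P,320.9,212.1,.174)
plan(c[0],c[1],.134,66.0)"
```

```text
t 2.7667 ee [ 0.5512 -0.305   0.1506] rpy [1.7949e+02 8.0000e-02 6.4900e+01] F [-0.31 -0.11 -0.15] w 0.09393729070504943 q [-0.56  0.52  1.35 -0.    1.27 -0.13]
total tool d mm [ 0.71 -3.68 16.56] rv [ 0.51  0.08 -1.1 ] n 1.0 per [ 0.71 -3.68 16.56] [ 0.51  0.08 -1.1 ]
```

Request:
step_arm([
  {"x": 0.0005, "y": -0.0035, "z": 0.01, "ax": 0.5, "ay": 0.0, "az": -1.0, "claw": 0.094},
  {"x": 0.0005, "y": -0.002, "z": 0.008, "ax": 0.0, "ay": 0.0, "az": 0.0, "claw": 0.094},
  {"x": 0.0, "y": 0.0, "z": 0.0, "ax": 0.0, "ay": 0.0, "az": 0.0, "claw": 0.094},
])

```text
time_s: 3.02
ee_pos: [0.5474, -0.3028, 0.1353]
eef_rot: [3.137, 0.002, 1.151]
force: [0.2, -0.1, 0.8]
grip_width: 0.0941
```

```bash
python3 -c "
from h import *
o,p,d,P=ld('w2')
c=ray(o,P,320.9,212.1,.174)
plan(c[0],c[1],.134,66.0)"
```

```text
t 3.0167 ee [ 0.5474 -0.3028  0.1353] rpy [1.7975e+02 1.2000e-01 6.5970e+01] F [ 0.23 -0.15  0.78] w 0.09406991122916801 q [-0.56  0.52  1.37 -0.    1.24 -0.14]
total tool d mm [0.31 0.89 1.32] rv [ 0.25  0.12 -0.03] n 1.0 per [0.31 0.89 1.32] [ 0.25  0.12 -0.03]
```

Request:
step_arm([
  {"x": 0.0, "y": 0.0005, "z": 0.001, "ax": 0.25, "ay": 0.1, "az": 0.0, "claw": 0.03},
  {"x": 0.0, "y": 0.0, "z": 0.0, "ax": 0.0, "ay": 0.0, "az": 0.0, "claw": 0.02},
  {"x": 0.0, "y": 0.0, "z": 0.0, "ax": 0.0, "ay": 0.0, "az": 0.0, "claw": 0.015},
  {"x": 0.0, "y": 0.0, "z": 0.0, "ax": 0.0, "ay": 0.0, "az": 0.0, "claw": 0.01},
  {"x": 0.0, "y": 0.0, "z": 0.0, "ax": 0.0, "ay": 0.0, "az": 0.0, "claw": 0.01},
], grip_force=40)

```text
time_s: 3.43
ee_pos: [0.5484, -0.3035, 0.1364]
eef_rot: [3.139, 0.001, 1.151]
force: [0.5, -0.4, 0.5]
grip_width: 0.0644
```

Request:
step_arm([
  {"x": 0.0, "y": 0.0, "z": 0.0, "ax": 0.0, "ay": 0.0, "az": 0.0, "claw": 0.01},
  {"x": 0.0, "y": 0.0, "z": 0.0, "ax": 0.0, "ay": 0.0, "az": 0.0, "claw": 0.01},
  {"x": 0.0, "y": 0.0, "z": 0.0, "ax": 0.0, "ay": 0.0, "az": 0.0, "claw": 0.01},
])

```text
time_s: 3.68
ee_pos: [0.5486, -0.3036, 0.1368]
eef_rot: [3.139, 0.001, 1.151]
force: [0.8, 1.7, -0.4]
grip_width: 0.044
```

```bash
python3 -c "
from h import *
plan(.548,-.3022,.134,66.0)"
```

```text
t 3.6833 ee [ 0.5486 -0.3036  0.1368] rpy [1.7983e+02 4.0000e-02 6.5960e+01] F [ 0.82  1.71 -0.43] w 0.04398110887528311 q [-0.56  0.53  1.36 -0.    1.25 -0.14]
total tool d mm [ 1.03 -1.12  2.83] rv [ 0.17  0.04 -0.03] n 1.0 per [ 1.03 -1.12  2.83] [ 0.17  0.04 -0.03]
```

Request:
step_arm([
  {"x": 0.0005, "y": -0.001, "z": 0.002, "ax": 0.0, "ay": 0.0, "az": 0.0, "claw": 0.01},
  {"x": 0.0, "y": 0.0, "z": 0.0, "ax": 0.0, "ay": 0.0, "az": 0.0, "claw": 0.01},
  {"x": 0.0, "y": 0.0, "z": 0.0, "ax": 0.0, "ay": 0.0, "az": 0.0, "claw": 0.01},
  {"x": 0.0, "y": 0.0, "z": 0.0, "ax": 0.0, "ay": 0.0, "az": 0.0, "claw": 0.01},
  {"x": 0.0, "y": 0.0, "z": 0.0, "ax": 0.0, "ay": 0.0, "az": 0.0, "claw": 0.01},
])

```text
time_s: 4.1
ee_pos: [0.5478, -0.3026, 0.1347]
eef_rot: [3.139, 0.001, 1.151]
force: [0.0, 0.2, -0.3]
grip_width: 0.0254
```

```bash
python3 -c "
from h import *
plan(.548,-.3022,.134,66.0)"
```

```text
t 4.1 ee [ 0.5478 -0.3026  0.1347] rpy [1.7984e+02 4.0000e-02 6.5960e+01] F [ 0.03  0.19 -0.27] w 0.025443388735559784 q [-0.56  0.53  1.37 -0.    1.24 -0.14]
total tool d mm [0.48 0.05 0.7 ] rv [ 0.16  0.04 -0.04] n 1.0 per [0.48 0.05 0.7 ] [ 0.16  0.04 -0.04]
```

Request:
step_arm([
  {"x": 0.0, "y": 0.0, "z": -0.005, "ax": 0.0, "ay": 0.0, "az": 0.0, "claw": 0.01},
  {"x": 0.0, "y": 0.0, "z": -0.015, "ax": 0.0, "ay": 0.0, "az": 0.0, "claw": 0.01},
  {"x": 0.0, "y": 0.0, "z": -0.02, "ax": 0.0, "ay": 0.0, "az": 0.0, "claw": 0.01},
  {"x": 0.0, "y": 0.0, "z": -0.02, "ax": 0.0, "ay": 0.0, "az": 0.0, "claw": 0.01},
])

```text
time_s: 4.43
ee_pos: [0.5467, -0.302, 0.1914]
eef_rot: [-3.138, -0.0, 1.151]
force: [3.0, -2.1, -4.7]
grip_width: 0.0254
```

```bash
python3 -c "
from h import *
plan(.548,-.3026,.3,66.0)"
```

```text
t 4.4333 ee [ 0.5467 -0.302   0.1914] rpy [-1.7979e+02 -1.0000e-02  6.5960e+01] F [ 3.01 -2.08 -4.67] w 0.025440033864925857 q [-0.56  0.48  1.31 -0.    1.36 -0.14]
total tool d mm [ 1.0000e-02  1.0200e+00 -1.0856e+02] rv [-0.21 -0.01 -0.04] n 3.0 per [  0.     0.34 -36.19] [-0.07 -0.   -0.01]
```

Request:
step_arm([
  {"x": 0.0, "y": 0.0005, "z": -0.02, "ax": -0.2, "ay": 0.0, "az": 0.0, "claw": 0.01},
  {"x": 0.0, "y": 0.0, "z": -0.025, "ax": 0.0, "ay": 0.0, "az": 0.0, "claw": 0.01},
  {"x": 0.0, "y": 0.0, "z": -0.03, "ax": 0.0, "ay": 0.0, "az": 0.0, "claw": 0.01},
  {"x": 0.0, "y": 0.0, "z": -0.03, "ax": 0.0, "ay": 0.0, "az": 0.0, "claw": 0.01},
  {"x": 0.0, "y": 0.0, "z": -0.01, "ax": 0.0, "ay": 0.0, "az": 0.0, "claw": 0.01},
])

```text
time_s: 4.85
ee_pos: [0.5465, -0.3018, 0.3133]
eef_rot: [-3.141, -0.001, 1.151]
force: [0.5, 0.3, -2.3]
grip_width: 0.0252
```

```bash
python3 -c "
from h import *
plan(.555,-.027,.30,66.0)
snap('wrist','w3');snap('scene','scene3')"
```

```text
t 4.85 ee [ 0.5465 -0.3018  0.3133] rpy [-1.7994e+02 -3.0000e-02  6.5960e+01] F [ 0.49  0.31 -2.31] w 0.02522177373327652 q [-0.56  0.42  1.11  0.    1.61 -0.14]
total tool d mm [ 254.4  -104.16   13.54] rv [-0.06 -0.03 -0.04] n 7.0 per [ 36.34 -14.88   1.93] [-0.01 -0.   -0.01]
```

View pics/w3.png

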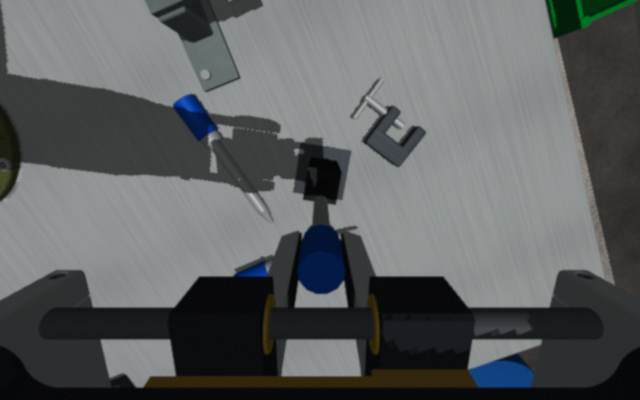

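View pics/scene3.png

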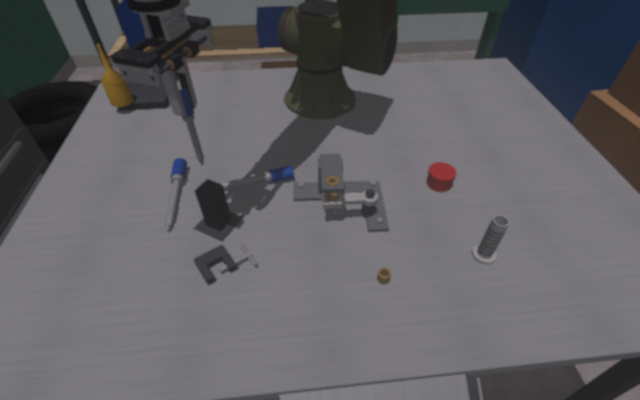

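The pin is out of its stand, held upright with its tip at wrist (321,197). The stand and bystanders haven't moved.

Request:
step_arm([
  {"x": 0.012, "y": -0.005, "z": 0.0, "ax": 0.0, "ay": 0.0, "az": 0.0, "claw": 0.01},
  {"x": 0.022, "y": -0.009, "z": 0.0, "ax": 0.0, "ay": 0.0, "az": 0.0, "claw": 0.01},
  {"x": 0.026, "y": -0.0105, "z": 0.0, "ax": 0.0, "ay": 0.0, "az": 0.0, "claw": 0.01},
  {"x": 0.026, "y": -0.0105, "z": 0.0, "ax": 0.0, "ay": 0.0, "az": 0.0, "claw": 0.01},
  {"x": 0.026, "y": -0.0105, "z": 0.0, "ax": 0.0, "ay": 0.0, "az": 0.0, "claw": 0.01},
])

```text
time_s: 5.37
ee_pos: [0.548, -0.1779, 0.3019]
eef_rot: [-3.127, -0.001, 1.144]
force: [1.6, 0.4, -2.7]
grip_width: 0.0253
```

Request:
step_arm([
  {"x": 0.026, "y": -0.0105, "z": 0.001, "ax": 0.0, "ay": 0.0, "az": 0.0, "claw": 0.01},
  {"x": 0.026, "y": -0.0105, "z": 0.001, "ax": 0.0, "ay": 0.0, "az": 0.0, "claw": 0.01},
  {"x": 0.026, "y": -0.0105, "z": 0.001, "ax": 0.0, "ay": 0.0, "az": 0.0, "claw": 0.01},
  {"x": 0.02, "y": -0.008, "z": 0.0, "ax": 0.0, "ay": 0.0, "az": 0.0, "claw": 0.01},
  {"x": 0.01, "y": -0.004, "z": 0.0, "ax": 0.0, "ay": 0.0, "az": 0.0, "claw": 0.01},
])

```text
time_s: 5.78
ee_pos: [0.5488, -0.049, 0.2911]
eef_rot: [-3.114, 0.001, 1.148]
force: [0.4, -0.6, -1.1]
grip_width: 0.0254
```

```bash
python3 -c "
from h import *
plan(.555,-.027,.30,66.0)"
```

```text
t 5.7833 ee [ 0.5488 -0.049   0.2911] rpy [-1.7841e+02  4.0000e-02  6.5760e+01] F [ 0.43 -0.58 -1.12] w 0.025399572996011952 q [-0.16  0.27  1.36  0.01  1.54  0.26]
total tool d mm [22.55 -3.66 -8.82] rv [-1.59  0.04 -0.24] n 1.0 per [22.55 -3.66 -8.82] [-1.59  0.04 -0.24]
```

Request:
step_arm([
  {"x": 0.012, "y": -0.002, "z": -0.002, "ax": -1.0, "ay": 0.0, "az": 0.0, "claw": 0.01},
  {"x": 0.008, "y": -0.001, "z": 0.0, "ax": -0.6, "ay": 0.0, "az": 0.0, "claw": 0.01},
  {"x": 0.0, "y": 0.0, "z": 0.0, "ax": 0.0, "ay": 0.0, "az": 0.0, "claw": 0.01},
  {"x": 0.0, "y": 0.0, "z": 0.0, "ax": 0.0, "ay": 0.0, "az": 0.0, "claw": 0.01},
])

```text
time_s: 6.12
ee_pos: [0.5528, -0.0254, 0.289]
eef_rot: [-3.136, 0.003, 1.151]
force: [0.2, 0.3, -2.3]
grip_width: 0.0254
```

```bash
python3 -c "
from h import *
plan(.555,-.027,.29,66.0)
for n in ['wrist','scene','top']: snap(n,n+'4')
crop('wrist4',260,140,380,260,6,'c_w4');crop('scene4',270,80,390,230,5,'c_s4');crop('top4',230,150,390,270,5,'c_t4')"
```

```text
t 6.1167 ee [ 0.5528 -0.0254  0.289 ] rpy [-1.7971e+02  1.5000e-01  6.5970e+01] F [ 0.18  0.34 -2.25] w 0.02537866304779593 q [-0.11  0.26  1.38 -0.    1.51  0.31]
total tool d mm [-0.54  2.62 -0.99] rv [-0.29  0.15 -0.03] n 1.0 per [-0.54  2.62 -0.99] [-0.29  0.15 -0.03]
```

View pics/c_w4.png

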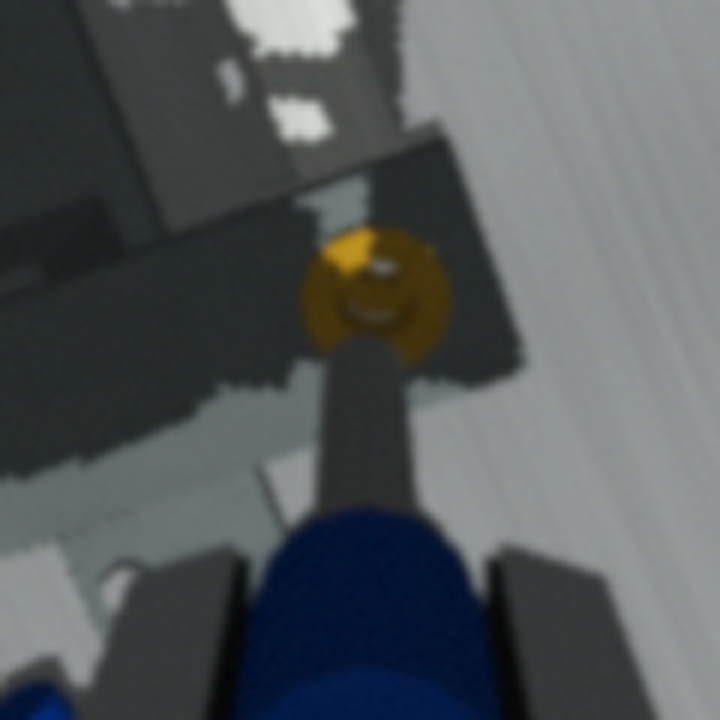

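View pics/c_s4.png

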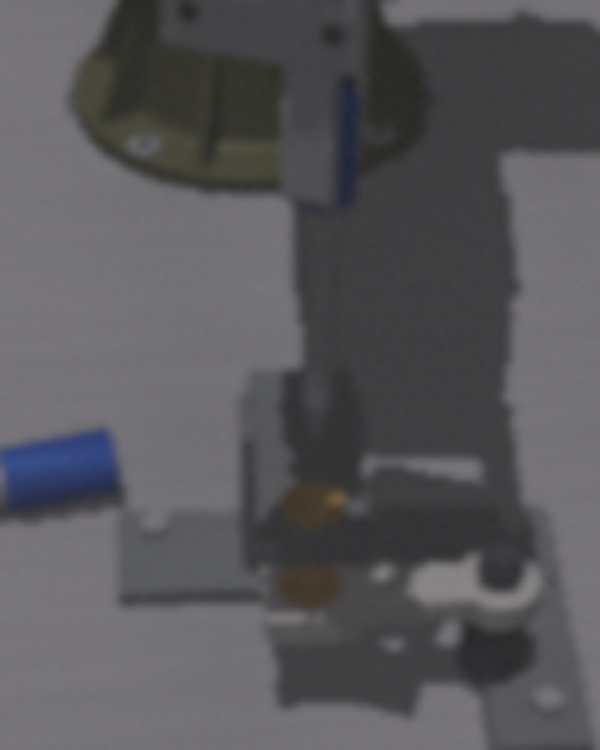

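View pics/wrist4.png

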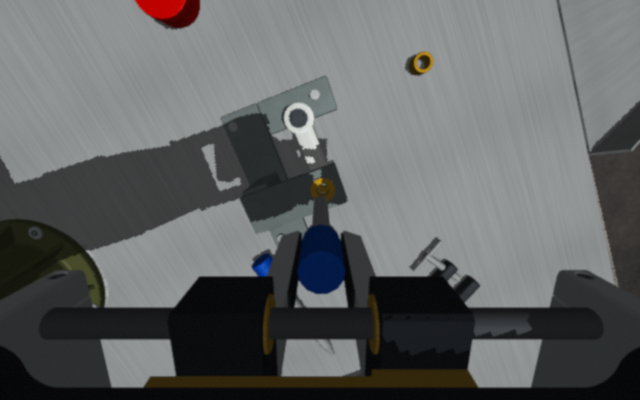

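```bash
python3 -c "
from h import *
o,p,d,P=ld('wrist4')
b=ray(o,P,260+377.5/6-.4,140+298/6-.4,.122);print('bore w',b)
R=Ro.from_euler('xyz',o['eef_rot'])
for z in (.1287,.1087,.0147):
  X=o['ee_pos']+R.apply([0,0,z]);u,v=proj(o,P,X);print(z,X,(u-260)*6,(v-140)*6)
o2,p,d,P2=ld('scene4');print('scene bore',ray(o2,P2,270+311/5-.4,80+504/5-.4,.122))
for z in (.1287,.1087,.0147):
  u,v=proj(o2,P2,o['ee_pos']+R.apply([0,0,z]));print((u-270)*5,(v-80)*5)
o2,p,d,P2=ld('top4')
"
```

```text
bore w [ 0.55418642 -0.02670763  0.122     ]
0.1287 [ 0.55208107 -0.0254829   0.16032301] 361.54469914637707 340.3455751708487
0.1087 [ 0.55219638 -0.02547663  0.18032268] 361.2001025591578 368.6049248221003
0.0147 [ 0.55273835 -0.02544714  0.27432111] 358.71969357577586 572.0159490144815
scene bore [ 0.55617221 -0.0275104   0.122     ]
314.30921150713175 431.0984146999701
315.43212201949274 395.89056476819576
321.287114334354 212.31254274049525
```

View pics/c_t4.png

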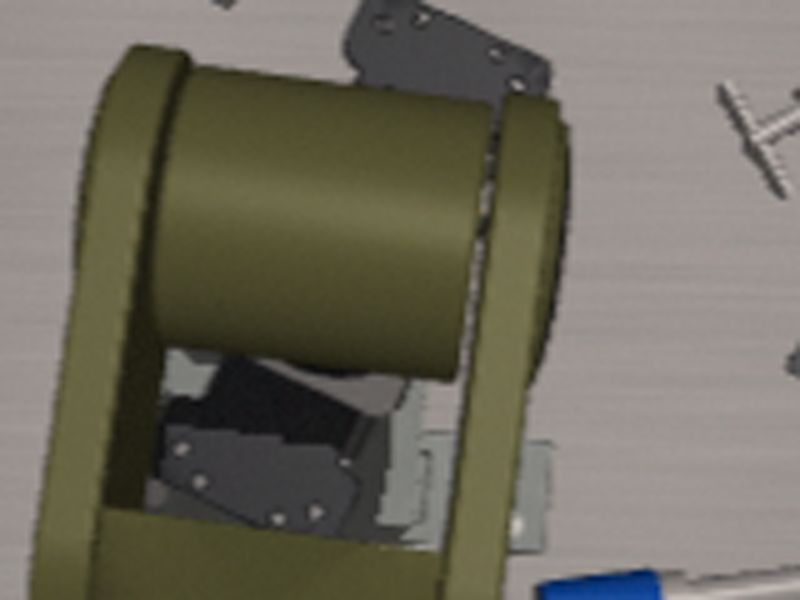

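```bash
python3 -c "
from h import *
p=ld('wrist4')[1][170:225,295:350,::-1]
p=np.clip(p.astype(float)*2.2,0,255).astype(np.uint8)
cv2.imwrite('pics/c_w4b.png',cv2.resize(p,None,fx=12,fy=12,interpolation=cv2.INTER_CUBIC))"
```

```text
(no output)
```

View pics/c_w4b.png

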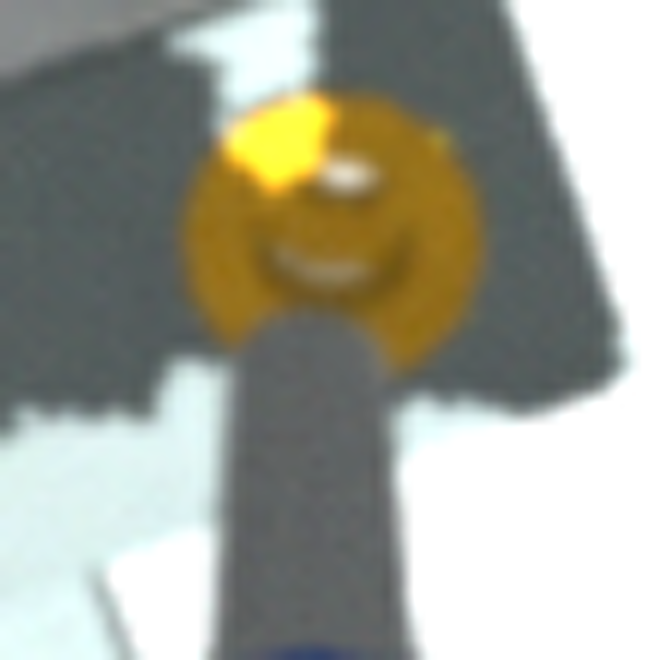

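```bash
python3 -c "
from h import *
o,p,d,P=ld('wrist4')
b=ray(o,P,322.4,189.3,.122);t=ray(o,P,320.7,196.4,.1603)
R=Ro.from_euler('xyz',o['eef_rot'])
print(b,t,'tip rel tool axis',R.inv().apply(t-o['ee_pos']),'need',b-t,'in tool',R.inv().apply(b-t))
"
```

```text
[ 0.55404084 -0.02668805  0.122     ] [ 0.55266357 -0.02535235  0.1603    ] tip rel tool axis [0.00035648 0.00047896 0.12871962] need [ 0.00137727 -0.00133571 -0.0383    ] in tool [-0.00055826  0.00199858  0.03829184]
```

Request:
step_arm([
  {"x": -0.0009, "y": 0.0014, "z": 0.005, "ax": -0.3, "ay": 0.15, "az": 0.0, "claw": 0.01},
  {"x": 0.0, "y": 0.0, "z": 0.012, "ax": 0.0, "ay": 0.0, "az": 0.0, "claw": 0.01},
  {"x": 0.0, "y": 0.0, "z": 0.01, "ax": 0.0, "ay": 0.0, "az": 0.0, "claw": 0.01},
  {"x": 0.0, "y": 0.0, "z": 0.0, "ax": 0.0, "ay": 0.0, "az": 0.0, "claw": 0.01},
])

```text
time_s: 6.6
ee_pos: [0.5541, -0.0304, 0.2604]
eef_rot: [3.14, -0.001, 1.147]
force: [0.3, -0.5, -2.7]
grip_width: 0.0253
```

```bash
python3 -c "
from h import *
plan(.5537,-.0268,.2567,66.0)"
```

```text
t 6.6 ee [ 0.5541 -0.0304  0.2604] rpy [ 1.799e+02 -3.000e-02  6.570e+01] F [ 0.32 -0.47 -2.74] w 0.025259803080194754 q [-0.12  0.27  1.43  0.    1.44  0.3 ]
total tool d mm [ 3.08 -1.82  3.74] rv [ 0.1  -0.03 -0.3 ] n 1.0 per [ 3.08 -1.82  3.74] [ 0.1  -0.03 -0.3 ]
```

Request:
step_arm([
  {"x": 0.003, "y": -0.0018, "z": 0.0, "ax": 0.1, "ay": 0.0, "az": -0.3, "claw": 0.01},
  {"x": 0.0, "y": 0.0, "z": 0.0, "ax": 0.0, "ay": 0.0, "az": 0.0, "claw": 0.01},
])

```text
time_s: 6.77
ee_pos: [0.5535, -0.0273, 0.26]
eef_rot: [-3.141, -0.0, 1.151]
force: [0.9, -0.3, -3.8]
grip_width: 0.0256
```

```bash
python3 -c "
from h import *
plan(.5537,-.0268,.2567,66.0)"
```

```text
t 6.7667 ee [ 0.5535 -0.0273  0.26  ] rpy [-1.7994e+02 -2.0000e-02  6.5970e+01] F [ 0.91 -0.27 -3.78] w 0.025631789655852517 q [-0.12  0.27  1.43  0.    1.44  0.3 ]
total tool d mm [ 0.54 -0.    3.27] rv [-0.06 -0.02 -0.03] n 1.0 per [ 0.54 -0.    3.27] [-0.06 -0.02 -0.03]
```

```bash
python3 -c "
from h import *
o,p,d,P=snap('wrist','w5');snap('scene','scene5')
q=np.clip(p[165:225,290:355,::-1].astype(float)*2.2,0,255).astype(np.uint8)
cv2.imwrite('pics/c_w5.png',cv2.resize(q,None,fx=10,fy=10,interpolation=cv2.INTER_CUBIC))
R=Ro.from_euler('xyz',o['eef_rot'])
u,v=proj(o,P,o['ee_pos']+R.apply([.0004,.0005,.1287]));print((u-290)*10+5,(v-165)*10+5)
u,v=proj(o,P,[.5540,-.0267,.122]);print((u-290)*10+5,(v-165)*10+5)
crop('scene5',290,110,370,220,6,'c_s5')
"
```

```text
312.19645149906967 318.65734695266895
311.2290385563 296.04322076958596
```

View pics/c_w5.png

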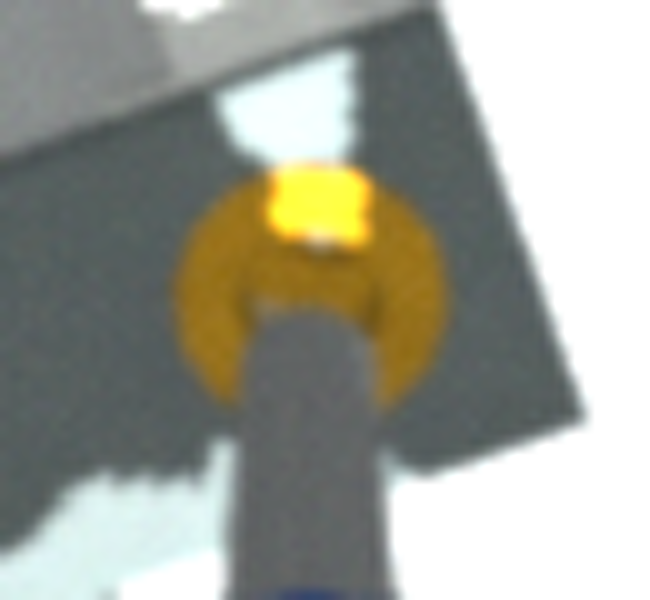

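View pics/c_s5.png

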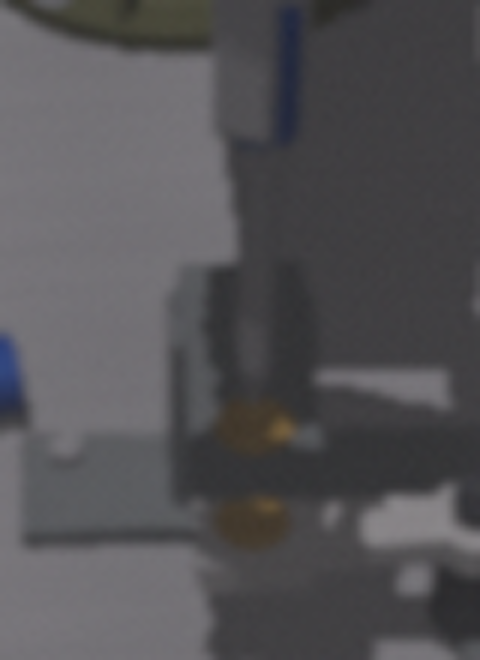

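Both views show the tip centred over the upper bushing: tip at crop column 309, flange centre at column 310. I'll descend in small checked steps.

Request:
step_arm([
  {"x": 0.0005, "y": 0.0, "z": 0.006, "ax": 0.0, "ay": 0.0, "az": 0.0, "claw": 0.01},
  {"x": 0.0, "y": 0.0, "z": 0.006, "ax": 0.0, "ay": 0.0, "az": 0.0, "claw": 0.01},
  {"x": 0.0, "y": 0.0, "z": 0.0, "ax": 0.0, "ay": 0.0, "az": 0.0, "claw": 0.01},
])

```text
time_s: 7.12
ee_pos: [0.5543, -0.027, 0.2482]
eef_rot: [3.14, -0.001, 1.151]
force: [-0.6, 1.3, -2.4]
grip_width: 0.0252
```

```bash
python3 -c "
from h import *
plan(.5537,-.0268,.23,66.0)"
```

```text
t 7.1167 ee [ 0.5543 -0.027   0.2482] rpy [ 1.7991e+02 -5.0000e-02  6.5970e+01] F [-0.63  1.28 -2.37] w 0.02521131058639635 q [-0.11  0.28  1.45  0.    1.41  0.3 ]
total tool d mm [-0.07 -0.62 18.23] rv [ 0.09 -0.05 -0.03] n 1.0 per [-0.07 -0.62 18.23] [ 0.09 -0.05 -0.03]
```

Tip is at 0.1195, entering the bore.

Request:
step_arm([
  {"x": 0.0, "y": -0.0006, "z": 0.006, "ax": 0.1, "ay": 0.0, "az": 0.0, "claw": 0.01},
  {"x": 0.0, "y": 0.0, "z": 0.006, "ax": 0.0, "ay": 0.0, "az": 0.0, "claw": 0.01},
  {"x": 0.0, "y": 0.0, "z": 0.0, "ax": 0.0, "ay": 0.0, "az": 0.0, "claw": 0.01},
])

```text
time_s: 7.37
ee_pos: [0.5536, -0.0266, 0.2348]
eef_rot: [-3.141, -0.001, 1.152]
force: [-0.7, 0.4, -3.4]
grip_width: 0.0253
```

```bash
python3 -c "
from h import *
plan(.5537,-.0268,.23,66.0)"
```

```text
t 7.3667 ee [ 0.5536 -0.0266  0.2348] rpy [-1.7997e+02 -5.0000e-02  6.5980e+01] F [-0.74  0.41 -3.4 ] w 0.02526500703209242 q [-0.11  0.29  1.47  0.    1.39  0.3 ]
total tool d mm [-0.14  0.18  4.77] rv [-0.03 -0.05 -0.02] n 1.0 per [-0.14  0.18  4.77] [-0.03 -0.05 -0.02]
```

Request:
step_arm([
  {"x": 0.0, "y": 0.0, "z": 0.004, "ax": 0.0, "ay": 0.0, "az": 0.0, "claw": 0.01},
  {"x": 0.0, "y": 0.0, "z": 0.004, "ax": 0.0, "ay": 0.0, "az": 0.0, "claw": 0.01},
  {"x": 0.0, "y": 0.0, "z": 0.0, "ax": 0.0, "ay": 0.0, "az": 0.0, "claw": 0.01},
])

```text
time_s: 7.62
ee_pos: [0.5535, -0.0266, 0.2256]
eef_rot: [-3.141, -0.001, 1.151]
force: [-1.1, -0.0, -2.8]
grip_width: 0.0254
```

```bash
python3 -c "
from h import *
plan(.5537,-.0268,.21,66.0)"
```

```text
t 7.6167 ee [ 0.5535 -0.0266  0.2256] rpy [-1.7995e+02 -4.0000e-02  6.5970e+01] F [-1.12 -0.04 -2.81] w 0.02535747384746088 q [-0.11  0.29  1.48  0.    1.37  0.3 ]
total tool d mm [-0.09  0.26 15.63] rv [-0.05 -0.04 -0.03] n 1.0 per [-0.09  0.26 15.63] [-0.05 -0.04 -0.03]
```

Request:
step_arm([
  {"x": 0.0, "y": 0.0002, "z": 0.006, "ax": 0.0, "ay": 0.0, "az": 0.0, "claw": 0.01},
  {"x": 0.0, "y": 0.0, "z": 0.007, "ax": 0.0, "ay": 0.0, "az": 0.0, "claw": 0.01},
  {"x": 0.0, "y": 0.0, "z": 0.003, "ax": 0.0, "ay": 0.0, "az": 0.0, "claw": 0.01},
  {"x": 0.0, "y": 0.0, "z": 0.0, "ax": 0.0, "ay": 0.0, "az": 0.0, "claw": 0.01},
])

```text
time_s: 7.95
ee_pos: [0.5537, -0.0267, 0.2078]
eef_rot: [-3.141, -0.001, 1.151]
force: [-1.2, -0.3, -2.5]
grip_width: 0.0253
```

```bash
python3 -c "
from h import *
plan(.5537,-.0268,.19,66.0)
o,p,d,P=snap('scene','scene6');snap('wrist','w6')
q=np.clip(p[120:250,270:400,::-1].astype(float)*1.8,0,255).astype(np.uint8)
cv2.imwrite('pics/c_s6.png',cv2.resize(q,None,fx=6,fy=6,interpolation=cv2.INTER_CUBIC)[:600])"
```

```text
t 7.95 ee [ 0.5537 -0.0267  0.2078] rpy [-1.7995e+02 -4.0000e-02  6.5970e+01] F [-1.2  -0.3  -2.53] w 0.025327645182355765 q [-0.11  0.31  1.5   0.    1.33  0.3 ]
total tool d mm [-0.1   0.06 17.84] rv [-0.05 -0.04 -0.03] n 1.0 per [-0.1   0.06 17.84] [-0.05 -0.04 -0.03]
```

View pics/c_s6.png

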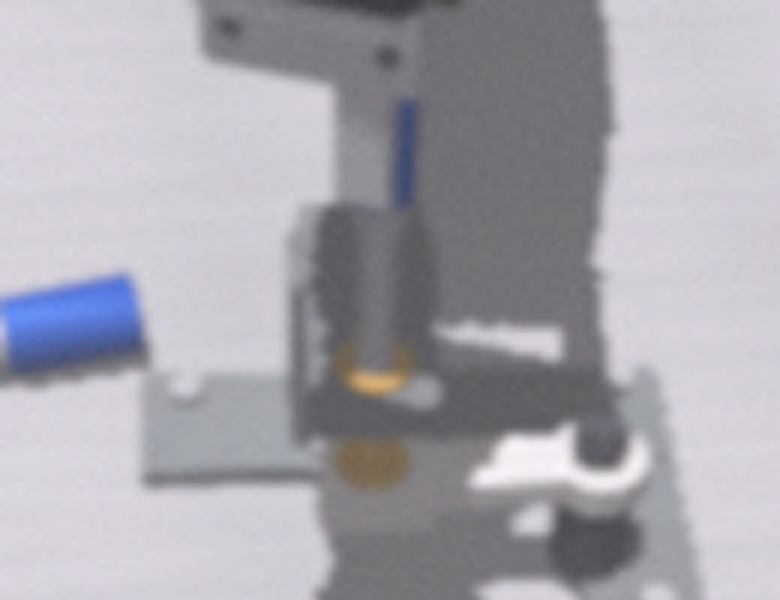

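The pin is inside the upper bushing at crop (376,375). Next I'll go on into the link, watching the force.

Request:
step_arm([
  {"x": 0.0, "y": 0.0, "z": 0.005, "ax": 0.0, "ay": 0.0, "az": 0.0, "claw": 0.01},
  {"x": 0.0, "y": 0.0, "z": 0.005, "ax": 0.0, "ay": 0.0, "az": 0.0, "claw": 0.01},
  {"x": 0.0, "y": 0.0, "z": 0.003, "ax": 0.0, "ay": 0.0, "az": 0.0, "claw": 0.01},
  {"x": 0.0, "y": 0.0, "z": 0.0, "ax": 0.0, "ay": 0.0, "az": 0.0, "claw": 0.01},
])

```text
time_s: 8.38
ee_pos: [0.5542, -0.0267, 0.1949]
eef_rot: [3.141, -0.001, 1.151]
force: [-0.7, 0.2, -2.7]
grip_width: 0.0254
```

```bash
python3 -c "
from h import *
plan(.5537,-.0268,.18,66.0)"
```

```text
t 8.3833 ee [ 0.5542 -0.0267  0.1949] rpy [ 1.7994e+02 -8.0000e-02  6.5970e+01] F [-0.71  0.22 -2.72] w 0.02535694464648129 q [-0.11  0.32  1.52  0.    1.3   0.3 ]
total tool d mm [-0.27 -0.41 14.86] rv [ 0.06 -0.08 -0.03] n 1.0 per [-0.27 -0.41 14.86] [ 0.06 -0.08 -0.03]
```

Request:
step_arm([
  {"x": -0.0002, "y": -0.0004, "z": 0.004, "ax": 0.0, "ay": 0.0, "az": 0.0, "claw": 0.01},
  {"x": 0.0, "y": 0.0, "z": 0.005, "ax": 0.0, "ay": 0.0, "az": 0.0, "claw": 0.01},
  {"x": 0.0, "y": 0.0, "z": 0.004, "ax": 0.0, "ay": 0.0, "az": 0.0, "claw": 0.01},
  {"x": 0.0, "y": 0.0, "z": 0.0, "ax": 0.0, "ay": 0.0, "az": 0.0, "claw": 0.01},
])

```text
time_s: 8.72
ee_pos: [0.5537, -0.0267, 0.1804]
eef_rot: [3.14, -0.001, 1.152]
force: [-1.4, -0.8, -1.8]
grip_width: 0.0254
```

```bash
python3 -c "
from h import *
plan(.5537,-.0268,.165,66.0)"
```

```text
t 8.7167 ee [ 0.5537 -0.0267  0.1804] rpy [ 1.7994e+02 -8.0000e-02  6.5980e+01] F [-1.4  -0.78 -1.84] w 0.025356507307988687 q [-0.11  0.33  1.54  0.    1.27  0.3 ]
total tool d mm [-8.000e-02 -1.000e-02  1.545e+01] rv [ 0.06 -0.08 -0.02] n 1.0 per [-8.000e-02 -1.000e-02  1.545e+01] [ 0.06 -0.08 -0.02]
```

Request:
step_arm([
  {"x": 0.0, "y": 0.0, "z": 0.004, "ax": 0.0, "ay": 0.0, "az": 0.0, "claw": 0.01},
  {"x": 0.0, "y": 0.0, "z": 0.005, "ax": 0.0, "ay": 0.0, "az": 0.0, "claw": 0.01},
  {"x": 0.0, "y": 0.0, "z": 0.005, "ax": 0.0, "ay": 0.0, "az": 0.0, "claw": 0.01},
  {"x": 0.0, "y": 0.0, "z": 0.0, "ax": 0.0, "ay": 0.0, "az": 0.0, "claw": 0.01},
])

```text
time_s: 9.05
ee_pos: [0.5537, -0.0267, 0.1648]
eef_rot: [3.141, -0.001, 1.151]
force: [-1.2, -0.2, -2.9]
grip_width: 0.0253
```

```bash
python3 -c "
from h import *
plan(.5537,-.0268,.15,66.0)"
```

```text
t 9.05 ee [ 0.5537 -0.0267  0.1648] rpy [ 1.7995e+02 -8.0000e-02  6.5980e+01] F [-1.15 -0.24 -2.87] w 0.025261811320171558 q [-0.11  0.34  1.56  0.    1.24  0.3 ]
total tool d mm [-0.08  0.03 14.83] rv [ 0.05 -0.08 -0.02] n 1.0 per [-0.08  0.03 14.83] [ 0.05 -0.08 -0.02]
```

Request:
step_arm([
  {"x": 0.0, "y": 0.0, "z": 0.004, "ax": 0.0, "ay": 0.0, "az": 0.0, "claw": 0.01},
  {"x": 0.0, "y": 0.0, "z": 0.005, "ax": 0.0, "ay": 0.0, "az": 0.0, "claw": 0.01},
  {"x": 0.0, "y": 0.0, "z": 0.004, "ax": 0.0, "ay": 0.0, "az": 0.0, "claw": 0.01},
  {"x": 0.0, "y": 0.0, "z": 0.0, "ax": 0.0, "ay": 0.0, "az": 0.0, "claw": 0.01},
  {"x": 0.0, "y": 0.0, "z": 0.0, "ax": 0.0, "ay": 0.0, "az": 0.0, "claw": 0.01},
])

```text
time_s: 9.47
ee_pos: [0.5537, -0.0267, 0.1501]
eef_rot: [3.141, -0.001, 1.151]
force: [-0.0, -0.4, -2.1]
grip_width: 0.0252
```

```bash
python3 -c "
from h import *
plan(.5537,-.0268,.15,66.0)
snap('wrist','w7');snap('top','top7')
o,p,d,P=snap('scene','scene7')
print(proj(o,P,[.554,-.0267,.022]),proj(o,P,[.554,-.0267,.042]),proj(o,P,[.554,-.0267,.136]))
q=np.clip(p[130:250,280:400,::-1].astype(float)*1.8,0,255).astype(np.uint8)
cv2.imwrite('pics/c_s7.png',cv2.resize(q,None,fx=5,fy=5,interpolation=cv2.INTER_CUBIC))"
```

```text
t 9.4667 ee [ 0.5537 -0.0267  0.1501] rpy [ 1.7997e+02 -7.0000e-02  6.5970e+01] F [-0.04 -0.39 -2.15] w 0.025192523636741595 q [-0.11  0.36  1.58  0.    1.21  0.3 ]
total tool d mm [-0.05  0.07  0.09] rv [ 0.03 -0.07 -0.03] n 1.0 per [-0.05  0.07  0.09] [ 0.03 -0.07 -0.03]
(np.float64(331.1566686241905), np.float64(209.80714182409932)) (np.float64(331.3221682632948), np.float64(204.16738411286974)) (np.float64(332.1748527180691), np.float64(175.1103193658724))
```

View pics/c_s7.png

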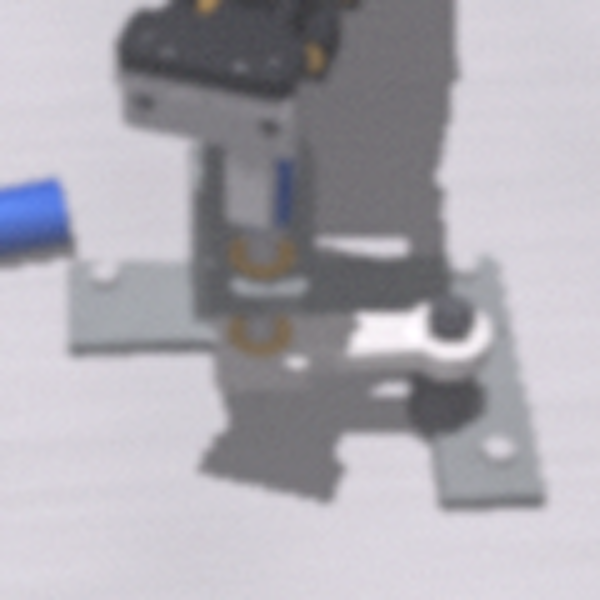

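View pics/w7.png

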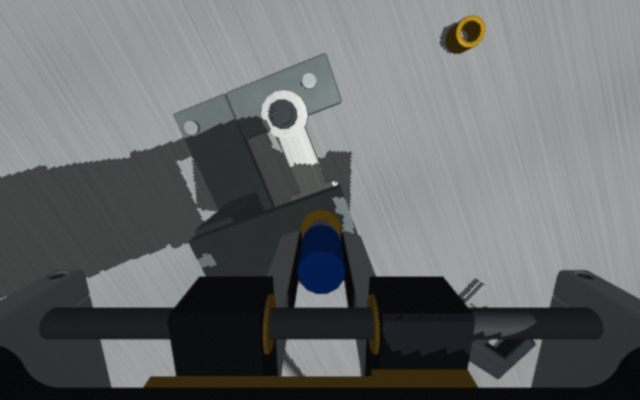

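The pin goes through the upper bushing (262,255) and the link bushing (262,335) in the crop. I'll check for slip in the grip, then hand in.

```bash
python3 -c "
from h import *
for t in ('w3','w7'):
  o,p,d,P=ld(t);W=cloud(o,d,P);print(t,[W[v,321].round(4) for v in (260,270,280)],'TCP z',o['ee_pos'][2],'knobtop-TCP',np.nanmedian(W[262:285,314:328,2])-o['ee_pos'][2])
plan(.5537,-.0268,.15,66.0)"
```

```text
w3 [array([ 0.5504, -0.2953,  0.3529]), array([ 0.5479, -0.3008,  0.3523]), array([ 0.5456, -0.3061,  0.3525])] TCP z 0.31330278492716584 knobtop-TCP 0.03928659933836537
w7 [array([ 0.5572, -0.0208,  0.1884]), array([ 0.5552, -0.0254,  0.1899]), array([ 0.5529, -0.0304,  0.1905])] TCP z 0.15008950817758893 knobtop-TCP 0.03925597621650481
t 9.6167 ee [ 0.5538 -0.0267  0.1504] rpy [ 1.7994e+02 -8.0000e-02  6.5980e+01] F [-0.58 -0.31 -1.83] w 0.025374686608888766 q [-0.11  0.36  1.58  0.    1.21  0.3 ]
total tool d mm [-0.1  -0.01  0.42] rv [ 0.06 -0.08 -0.02] n 1.0 per [-0.1  -0.01  0.42] [ 0.06 -0.08 -0.02]
```

No slip: the knob top is still 39.3 mm above the TCP. That puts the tip at about 0.0215, so the nose base at 0.0415 is below the link's underside (0.055), and the collar's underside at 0.1355 is above the bushing (0.122).

```bash
python3 -c "
from h import *
print(ticket.hand_in()); o=ctrl.get_obs();print(o['time_s'],o['ee_pos'],o['force'])"
```

```text
the job is handed in; nothing more can be done
None
the job is handed in; nothing more can be done
```

I gripped the smallest pin by its blue knob, lifted it out of the stand and threaded it down through the upper bushing and the link bushing. The job was handed in with the pin still held at 40 N, about 9.6 s into the 54 s allowed.

**Last checks:**
- **Nose and collar:** the tip is about 21.5 mm above the bench, so the whole nose is clear, its top end about 13 mm below the link's underside. The collar is about 13 mm above the upper bushing. I worked these heights out from the gripper pose. The nose itself is hidden from the cameras.
- **Grip:** the knob has not slipped; its top is still 39.3 mm above the gripper tip, the same as just after lifting.
- **Forces:** the readings I took stayed below about 6 N, and there was no sign of jamming while threading.
- **Alignment:** the scene camera shows the pin passing through both bushings in line.
- **Bystanders:** the tin, throttle tube, spare bushing and riveting tool looked unmoved in the pictures I checked. I did not do a separate check of all four after the final descent.

**One thing did not go as expected:** the two larger look-alike pins, balanced on their noses at the start, fell over early on. I felt no contact, and they stayed on the bench, clear of the work.

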